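Find the tin with the steel die by its weight and put it in the drawer

ROBOT

A 6-joint arm with a two-finger parallel gripper is mounted at the origin on the work surface. World frame = base frame: x ahead of the robot, y to its left, z up, the work surface at z = 0. Lengths are in m, angles in rad, forces in N, time in s.
With the tool pointing down it reaches from about 0.35 to 1 m from the base axis. Payload 7.1 kg.
Tool frame: the origin (TCP) lies midway between the tips of the shut fingers; the grasp point (between the pads) lies 19 mm behind it; z points along the fingers, y is the line along which they close (so a half turn about z gives the same grasp; the last joint's range is limited). The gripper opens to 85 mm and grips with 20 to 120 N. Pads are 22 mm wide; open, the fingers measure 114 mm over their backs; the gripper's body (76 mm by 85 mm) begins 54 mm behind the grasp point. The pads swing forward as they close: fully open they stand 13 mm farther back than shut.
Start: joints at [1.294, 0.423, 1.63, -0, 1.089, -0.019], TCP at [0.159, 0.604, 0.231] pointing down, gripper open.
Joint ranges: [-3, 3], [-0.9, 2.11], [0.09, 2.58], [-1.31, 4.45], [0.11, 2.69], [-2.54, 2.54]. Speed limits (rad/s): [2.39, 2.39, 3.01, 3.14, 3.14, 3.14].

INTERFACE

Orientations are given as a unit quaternion [x, y, z, w].
In Python, from workcell import manip gives the robot as it stands.
- The arm moves only by the tool jog_arm, never from a script. Its argument "targets" is a list of rows, each a list of 7 numbers: the turn, a rotation vector about the tool's x, y, z as a fraction of full scale, then the shift along the tool's x, y, z as a fraction of full scale, then the opening, from 0 (shut) to 1 (fully open). A call has 1 to 12 rows; each row is the pose to reach, as a shift and turn from the pose commanded when the call began, along the tool's axes at that moment; what a row does not reach only later rows make up. Full scale, the value 1, is 200 mm for a shift and 90 degrees for a turn. A row lasts 1/12 s, in which the tool goes at most 41.7 mm and 7.16 degrees, less where a joint would pass 70% of its speed; a pose out of reach is approached as far as the arm can. A call with a number of a shift or a turn outside -1 to 1 is refused whole. A call with a gripper value outside its range is refused whole. The fingers move at their own pace and stop on an object; the grip force is fixed at half the most. Time passes only in rows, so rows that repeat a pose let the fingers close. It gives the time, the measured TCP pose, the force, the opening and the grip force at its end, in the units of the state.
- manip.sense(): the state, without advancing time (a new reading comes with each control period).
- manip.camera(name): name is "scene" or "side" or "wrist"; returns the picture (384x512x3 uint8, blue, green, red); there is no depth.
- manip.get_calibration(name): a dict with "camera_matrix" (3x3 intrinsics, pixels), "T" (4x4, takes a point from camera to world coordinates). Camera axes: x right, y up, looking along -z (the intrinsics and any distortion apply to the point x, -y, -z); pixel columns grow to the right and rows downward; lengths in m; the calibration is good to about 2 mm. A picture is of the moment at which its call begins: read the wrist's pose just before it. get_calibration takes no time and is no camera call; for the wrist camera it gives the pose at the moment of the call.
- manip.hand_in(): hands the job in; it is judged then, once.
The state is a dict: "t": time; "q": joint angles; "joint_velocities": joint speeds; "joint_efforts": joint torques, N m; "tool_pos": TCP position; "tool_rot": TCP orientation; "contact_force": force on the tool from outside, world axes, zero at the start; "wrist_torque": the same for the moment, N m; "opening": finger opening in m; "finger_force": force on a finger pad.
Only numpy, scipy, OpenCV 4.12 (cv2) and the standard library are available. Lean on these libraries where they do the work, as an engineer would, in place of code of your own. Each camera call takes 0.05 s, during which the arm holds its last target. There are 200 camera calls.

TASK

One of the three look-alike sealed tins on the dental bench holds a steel die; only its weight tells it from the other two, which are much lighter. Pull the drawer fully out to its stop and set the heavy tin down gently, upright, on the drawer's floor; leave the drawer fully out and the two light tins standing upright on the bench. Never tip a tin over, and leave the bottle, the bur stand and the curing lamp where they are.

Things in the scene. Friction and masses are not known exactly. Their poses are not given: they have to be found in the camera images.
- tin_a: One of three outwardly identical sealed upright metal tins with a dark seam under the lid, 62 mm in diameter (64 over the lid skirt, the top 14 mm), 66 mm tall. Origin: centre of underside; yaw means nothing. Any of the three may be the heavy one: it weighs 0.55 to 0.73 kg (5.4 to 7.2 N) in all, the light ones 0.19 to 0.24 kg (1.9 to 2.4 N). The die inside is hidden, with 3 mm of play.
- tin_b: The second tin, same as tin_a from outside.
- tin_c: The third tin, same as tin_a from outside.
- unit_drawer0 (a joint): The one white-fronted drawer of a low grey drawer unit fixed to the bench, 220 mm deep x 210 wide x 105 high. Value: how far the drawer is out, in m; 0 is shut, 0.1496 is the stop. About 1 N of friction and light damping; it stays where it is left.
- unit_drawer0_handle (a point): Middle of the head of the round steel knob on the drawer front, 67 mm above the bench, moving with the drawer; its x axis points into the unit (pull along -x), y across, z up. The head is 28 mm in diameter and 16 mm long, its axis along x, on a thinner neck; this point is 35 mm out from the drawer front. It can be pinched from above, fingers closing along y.
- bottle: Bystander: amber glass bottle with black cap, 60 mm in diameter, 130 mm tall, loose. Origin: centre of its underside.
- bur_stand: Bystander: white block 50 x 110 x 30 mm with three upright burs with yellow heads, 64 mm tall in all, loose. Origin: centre of its underside.
- cure_lamp: Bystander: white curing lamp upright in a black round foot 96 mm in diameter, 213 mm tall, loose. Origin: centre of its underside.
- drawer_floor (a point): Point on the upper face of the drawer's plywood floor, 22 mm above the bench, moving with the drawer; axes as the knob's point. It lies midway between the side walls (84 mm to each) and 45 mm behind the inner face of the front wall; with the drawer at its stop the floor is clear of the unit's roof to 91 mm behind this point. Side walls rise 61 mm above this floor, the front 72 mm.
Things that resemble listed ones, but are neither listed nor needed, are in the scene too. What is shaped like the tin_b but red or turquoise is not meant.

How it is judged:
By the outcome, as a careful person would: the job done as asked, in the order asked, and still so for the second after the job is handed in, with the robot touching nothing.
It also fails if it takes over 72 s, if anything falls off the work surface, if the arm or the gripper's body presses on something with over 40 N, if the wrist force passes 120 N, or if a joint passes its speed limit or range.

## Working session

There is one attempt and no reset: what is moved stays moved. The work goes in short steps, Python scripts to look and compute and a tool call to move; the robot and the scene stay as the last step left them, time stands still between calls to the robot, and variables do not carry over. Pictures are saved under pics/ and viewed, at most 10 in all, crops included, and the job is handed in when it is done.

Besides the shell and the picture viewer there is one more tool, called after "Request:" as name([rows], argument=value, ...), one row to a line, values as JSON. jog_arm: Moves the arm, as the interface text tells. Its arguments: {"type":"object","properties":{"targets":{"type":"array","items":{"type":"array","items":{"type":"number","minimum":-1,"maximum":1}}}},"required":["targets"]}

```bash
mkdir -p pics; ls; cat > h.py <<'E'
import numpy as np,cv2
from workcell import manip
def ray(name,u,v,cal=None):
    c=cal or manip.get_calibration(name);K=np.array(c["camera_matrix"]);T=np.array(c["T"])
    p=np.linalg.solve(K,[u,v,1.]);d=T[:3,:3]@np.array([p[0],-p[1],-p[2]])
    return T[:3,3],d
def onz(name,u,v,z,cal=None):
    o,d=ray(name,u,v,cal);return o+d*(z-o[2])/d[2]
E
python3 - <<'E'
from h import *
s=manip.sense();print(s)
for n in("scene","side","wrist"):
    im=manip.camera(n);cv2.imwrite(f"pics/{n}0.png",im);c=manip.get_calibration(n);print(n,c)
E
```

```text
pics
{'t': 0.0, 'q': array([ 1.29401604e+00,  4.23847004e-01,  1.63073315e+00, -2.13426182e-05,
        1.08861816e+00, -1.89776793e-02]), 'joint_velocities': array([ 0.00086348, -0.00020341,  0.00146943, -0.00025783, -0.00117586,
        0.00060993]), 'joint_efforts': array([-1.51742373e-03, -5.57379591e+01, -2.81745583e+01, -1.89329226e-04,
        7.21506934e-03,  9.32262310e-06]), 'tool_pos': array([0.1591569 , 0.60379784, 0.2305249 ]), 'tool_rot': array([ 1.28539683e-01,  9.91704041e-01, -7.95461768e-04, -1.08942162e-04]), 'contact_force': array([-0.45928511, -0.03981152,  0.27130216]), 'wrist_torque': array([-0.01353467, -0.01578412, -0.00120584]), 'finger_force': 0.0, 'opening': 0.08546227549457316}
scene {'camera_matrix': array([[419.96413686,   0.        , 254.52455079],
       [  0.        , 419.96413686, 202.24283638],
       [  0.        ,   0.        ,   1.        ]]), 'T': array([[ 0.09109914, -0.77056649,  0.63081553,  1.20122922],
       [ 0.99583347,  0.06789494, -0.06087675, -0.15207062],
       [ 0.0040804 ,  0.63373304,  0.77354107,  0.83938268],
       [ 0.      
[... 300 characters left out ...]
.59691889,  0.56437603, -0.57023463, -0.8943464 ],
       [-0.01331402,  0.70368245,  0.71038985,  1.05009453],
       [ 0.        ,  0.        ,  0.        ,  1.        ]])}
wrist {'camera_matrix': array([[329.87772703,   0.        , 257.43895675],
       [  0.        , 329.87772703, 193.23396627],
       [  0.        ,   0.        ,   1.        ]]), 'T': array([[ 2.54738464e-01, -9.16800214e-01, -3.07547854e-01,
         8.05981346e-02],
       [ 9.67009706e-01,  2.41269348e-01,  8.17394002e-02,
         6.24410975e-01],
       [-7.36829317e-04, -3.18223929e-01,  9.48015289e-01,
         3.72982763e-01],
       [ 0.00000000e+00,  0.00000000e+00,  0.00000000e+00,
         1.00000000e+00]])}
```

View pics/scene0.png

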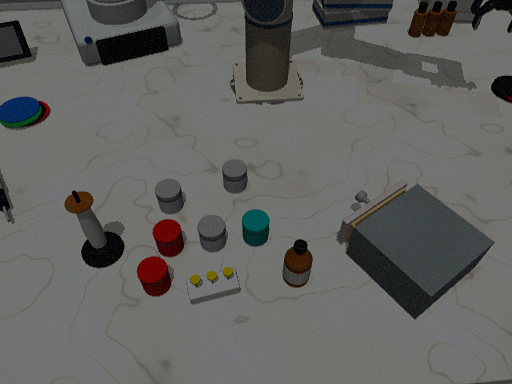

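View pics/side0.png

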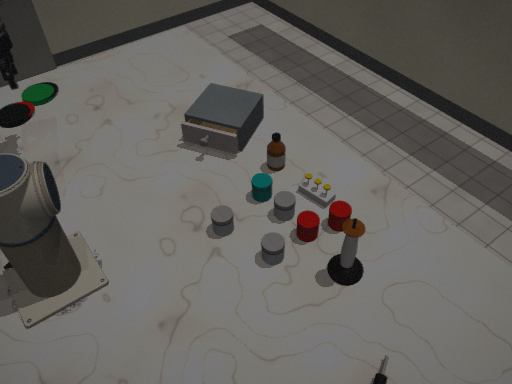

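The scene view shows grey tins near (169,196), (235,176) and (212,233), and the drawer unit at right with its knob near (362,197). In the side view the tins are at (222,220), (273,248) and (285,205). I'll zoom in on both to get precise pixels.

```bash
python3 - <<'E'
from h import *
a=cv2.imread("pics/scene0.png");b=cv2.imread("pics/side0.png")
def crop(im,x,y,w,h,k):
    return cv2.convertScaleAbs(cv2.resize(im[y:y+h,x:x+w],None,fx=k,fy=k,interpolation=cv2.INTER_CUBIC),alpha=1.6)
out=np.zeros((600,800,3),np.uint8)
out[:300,:400]=crop(a,150,155,100,75,4)+0
out[:300,400:]=crop(a,150,180,100,75,4)
out[300:,:400]=crop(a,335,165,160,120,2.5)
out[300:,400:]=crop(b,175,80,100,75,4)
cv2.imwrite("pics/z.png",out)
# saturation mask of grey tins
for n,im,box in(("scene",a,(140,150,120,110)),("side",b,(200,180,110,90))):
    x,y,w,h=box;c=im[y:y+h,x:x+w];hsv=cv2.cvtColor(c,cv2.COLOR_BGR2HSV)
    bg=cv2.medianBlur(im,31)[y:y+h,x:x+w].astype(int)
    m=((bg.max(2)-c.max(2).astype(int)>12)&(hsv[...,1]<60)).astype(np.uint8)
    m=cv2.morphologyEx(m,cv2.MORPH_CLOSE,np.ones((5,5)));m=cv2.morphologyEx(m,cv2.MORPH_OPEN,np.ones((5,5)))
    k,l,st,ce=cv2.connectedComponentsWithStats(m)
    for s,e in zip(st[1:],ce[1:]):
        if s[4]>150: print(n,s[0]+x,s[1]+y,s[2:],e+[x,y],onz(n,e[0]+x,e[1]+y,.035).round(3))
E
```

```text
scene 223 174 [ 25  20 399] [235.06265664 183.54135338] [ 0.479 -0.133  0.035]
scene 158 192 [ 28  22 433] [172.15935335 203.30715935] [ 0.531 -0.292  0.035]
scene 200 231 [ 28  22 420] [213.83571429 242.17142857] [ 0.655 -0.193  0.035]
side 298 180 [ 12  20 192] [304.3125 188.75  ] [ 0.726 -0.178  0.035]
side 207 205 [ 27  34 565] [221.2159292  223.90442478] [ 0.446 -0.14   0.035]
side 268 205 [ 27  18 379] [281.31398417 213.43271768] [ 0.607 -0.214  0.035]
side 255 248 [ 29  22 472] [268.70338983 258.10805085] [ 0.482 -0.317  0.035]
```

View pics/z.png

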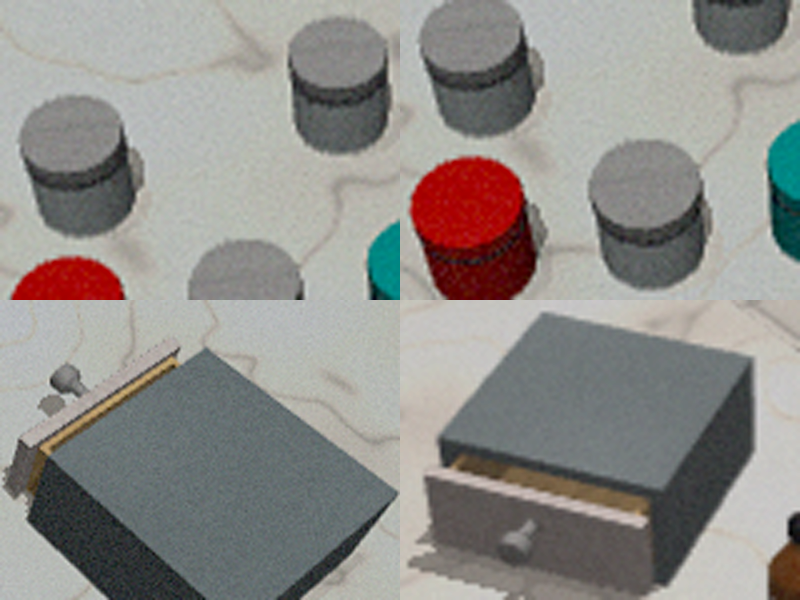

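```bash
python3 - <<'E'
from h import *
for p in((168.1,189.2),(234.5,168.5),(211.5,226.2)): print("tin",onz("scene",*p,.066).round(4))
def tri(p,q):
    A=[];b=[]
    for n,x in(("scene",p),("side",q)):
        o,d=ray(n,*x);d/=np.linalg.norm(d);P=np.eye(3)-np.outer(d,d);A.append(P);b.append(P@o)
    return np.linalg.lstsq(np.vstack(A),np.hstack(b),rcond=None)[0]
print("knob z.067",onz("scene",361,196.2,.067),onz("side",203.5,141.2,.067),tri((361,196.2),(203.5,141.2)))
B,D,C=[onz("scene",*p,.105) for p in((417.8,185),(493.8,242.2),(354.2,227))]
print("unit corners",B,D,C,"edge BC",C-B,np.linalg.norm(C-B),"BD",D-B,np.linalg.norm(D-B))
B2,C2=[onz("side",*p,.105) for p in((175+40/4,80+138/4),(175+258/4,80+190/4))];E2=onz("side",175+354/4,80+58/4,.105)
print("side",B2,C2,E2,np.linalg.norm(C2-B2),np.linalg.norm(E2-C2))
d=(D-B)[:2];print("yaw",np.degrees(np.arctan2(d[1],d[0])), "front normal", np.degrees(np.arctan2(-(C-B)[0],(C-B)[1])), "side",np.degrees(np.arctan2((E2-C2)[1],(E2-C2)[0])),np.degrees(np.arctan2(-(C2-B2)[0],(C2-B2)[1])))
for n,p in(("bottle",(297,280)),("turq",(256,222)),("red1",(168,232)),("red2",(154,267))): print(n,onz("scene",*p,.066).round(3))
E
```

```text
tin [ 0.5111 -0.2975  0.066 ]
tin [ 0.4554 -0.1319  0.066 ]
tin [ 0.6321 -0.195   0.066 ]
knob z.067 [0.57513154 0.16596506 0.067     ] [0.58141585 0.17081527 0.067     ] [0.57868955 0.16449885 0.07203844]
unit corners [0.58390464 0.29177618 0.105     ] [0.75469171 0.39709215 0.105     ] [0.69004808 0.11380578 0.105     ] edge BC [ 0.10614344 -0.17797041  0.        ] 0.20721944028122846 BD [0.17078707 0.10531597 0.        ] 0.2006481424839671
side [0.58485288 0.28939977 0.105     ] [0.69200904 0.11699831 0.105     ] [0.86842824 0.22033506 0.105     ] 0.2029894276390426 0.20445590794932564
yaw 31.66008863814968 front normal -149.18770055038934 side 30.35944700592716 -148.13697505910753
bottle [ 0.785 -0.023  0.066]
turq [ 0.629 -0.093  0.066]
red1 [ 0.64  -0.293  0.066]
red2 [ 0.728 -0.319  0.066]
```

Tins are near (0.511,-0.298), (0.455,-0.132) and (0.632,-0.195), the knob is near (0.578,0.168), and the drawer yaw is about 31°. The drawer starts slightly open.

```bash
cat >> h.py <<'E'
from scipy.spatial.transform import Rotation as R
def go(x,y,z,yaw,s=None):
    "shift/turn fractions to put the TCP at xyz, pointing down, tool y at yaw deg (mod 180)"
    s=s or manip.sense();r=R.from_quat(s["tool_rot"])
    sh=r.inv().apply(np.array([x,y,z])-s["tool_pos"])/.2
    out=[]
    for k in(0,180):
        a=np.radians(yaw+k);Y=np.array([np.cos(a),np.sin(a),0]);Z=np.array([0,0,-1.]);X=np.cross(Y,Z)
        out.append(((r.inv()*R.from_matrix(np.c_[X,Y,Z])).as_rotvec()/(np.pi/2)).round(3))
    print("shift",sh.round(3),"turn",*out,"q6",s["q"][5].round(2))
E
python3 -c "
from h import *
go(.578,.168,.15,121.2);go(.578,.168,.046,121.2)"
```

```text
shift [-2.581 -1.573  0.405] turn [-0.001 -0.    -0.511] [-0.000e+00  1.000e-03  1.489e+00] q6 -0.02
shift [-2.581 -1.573  0.925] turn [-0.001 -0.    -0.511] [-0.000e+00  1.000e-03  1.489e+00] q6 -0.02
```

Request:
jog_arm([
  [0,0,0,-0.86,-0.52,0.2,1],
  [0,0,0,-0.86,-0.52,0.2,1],
  [0,0,0,-0.86,-0.52,0.2,1],
  [0,0,0,-0.86,-0.52,0.2,1],
  [0,0,0,-0.86,-0.52,0.2,1],
  [0,0,0,-0.86,-0.52,0.2,1],
])

```text
t: 0.65
tool_pos: [0.3017, 0.4547, 0.1895]
tool_rot: [0.131, 0.991, -0.002, -0.0]
contact_force: [0.4, -0.9, -0.2]
opening: 0.0856
finger_force: 0.0
```

Request:
jog_arm([
  [0,0,0,-0.86,-0.52,0.2,1],
  [0,0,0,-0.86,-0.52,0.2,1],
  [0,0,0,-0.86,-0.52,0.2,1],
  [0,0,0,-0.86,-0.52,0.2,1],
  [0,0,0,-0.86,-0.52,0.2,1],
  [0,0,0,-0.86,-0.52,0.2,1],
])

```text
t: 1.15
tool_pos: [0.442, 0.3113, 0.15]
tool_rot: [0.131, 0.991, -0.001, -0.0]
contact_force: [0.2, -0.7, -0.1]
opening: 0.0853
finger_force: 0.0
```

Request:
jog_arm([
  [0,0,-0.511,-0.86,-0.52,0,1],
  [0,0,-0.511,-0.86,-0.52,0,1],
  [0,0,-0.511,-0.86,-0.52,0,1],
  [0,0,-0.511,-0.86,-0.52,0,1],
  [0,0,-0.511,-0.86,-0.52,0,1],
  [0,0,-0.511,-0.86,-0.52,0,1],
  [0,0,-0.511,-0.86,-0.52,0,1],
  [0,0,-0.511,-0.86,-0.52,0,1],
  [0,0,-0.511,-0.86,-0.52,0,1],
])

```text
t: 1.9
tool_pos: [0.5784, 0.1713, 0.1511]
tool_rot: [-0.268, 0.964, 0.0, -0.0]
contact_force: [-0.8, 0.4, 0.5]
opening: 0.0856
finger_force: 0.0
```

```bash
python3 -c "
from h import *
s=manip.sense();print(s['t'],s['tool_pos'],s['q'])
cal=manip.get_calibration('wrist');im=manip.camera('wrist');cv2.imwrite('pics/w1.png',im)
import pickle;pickle.dump(cal,open('w1.pkl','wb'))
go(.578,.168,.046,121.2)"
```

```text
1.9 [0.57844815 0.17128347 0.1510785 ] [ 2.68102308e-01  4.91704672e-01  1.73370096e+00  1.35390138e-04
  9.16777981e-01 -1.84474110e+00]
shift [ 0.01  -0.015  0.526] turn [ 0.    -0.    -0.001] [-0.    -0.     1.999] q6 -1.84
```

View pics/w1.png

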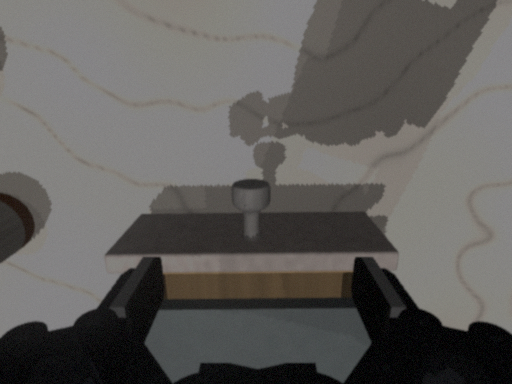

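Wrist view: knob head at about (251,195), centred between the fingers. The drawer front's top edge is at rows 253–270.

```bash
python3 -c "
from h import *
import pickle;cal=pickle.load(open('w1.pkl','rb'))
k=onz('wrist',251,195,.067,cal);print(k)
print('front top edge',onz('wrist',110,253,.094,cal),onz('wrist',397,253,.094,cal), 'inner',onz('wrist',253,271,.094,cal),'axes',cal['T'][:3,3])
a,b=onz('wrist',110,253,.094,cal),onz('wrist',397,253,.094,cal);d=b-a;print(np.degrees(np.arctan2(d[1],d[0])))
go(k[0],k[1],.046,121.2)"
```

```text
[0.57744301 0.16454343 0.067     ]
front top edge [0.65443353 0.09954417 0.094     ] [0.55387865 0.26636348 0.094     ] inner [0.61633199 0.18984985 0.094     ] axes [0.50885692 0.12880592 0.29340205]
121.08061432642988
shift [ 0.021 -0.028  0.526] turn [ 0.    -0.    -0.001] [-0.    -0.     1.999] q6 -1.84
```

Request:
jog_arm([
  [0,0,0,0.025,-0.025,0.2,1],
  [0,0,0,0.025,-0.025,0.4,1],
  [0,0,0,0.025,-0.025,0.525,1],
  [0,0,0,0.025,-0.025,0.525,1],
  [0,0,0,0.025,-0.025,0.525,0],
  [0,0,0,0.025,-0.025,0.525,0],
  [0,0,0,0.025,-0.025,0.525,0],
  [0,0,0,0.025,-0.025,0.525,0],
  [0,0,0,0.025,-0.025,0.525,0],
  [0,0,0,0.025,-0.025,0.525,0],
])

```text
t: 2.78
tool_pos: [0.5779, 0.1652, 0.0484]
tool_rot: [-0.269, 0.963, 0.0, 0.001]
contact_force: [-2.8, 2.5, 8.8]
opening: 0.0258
finger_force: 58.6
```

Request:
jog_arm([
  [0,0,0,0.08,0,0,0],
  [0,0,0,0.17,0,0,0],
  [0,0,0,0.26,0,0,0],
  [0,0,0,0.35,0,0,0],
  [0,0,0,0.44,0,0,0],
  [0,0,0,0.5,0,0,0],
  [0,0,0,0.53,0,0,0],
  [0,0,0,0.56,0,0,0],
  [0,0,0,0.58,0,0,0],
  [0,0,0,0.58,0,0,0],
])

```text
t: 3.62
tool_pos: [0.479, 0.1041, 0.0483]
tool_rot: [-0.269, 0.963, -0.0, 0.002]
contact_force: [-1.5, 0.2, 12.1]
opening: 0.0254
finger_force: 62.8
```

Request:
jog_arm([
  [0,0,0,0.01,0,0,0],
  [0,0,0,0.02,0,0,0],
  [0,0,0,0.03,0,0,0],
  [0,0,0,0.04,0,0,0],
  [0,0,0,0.04,0,0,0],
])

```text
t: 4.03
tool_pos: [0.4729, 0.1003, 0.0484]
tool_rot: [-0.269, 0.963, -0.0, 0.002]
contact_force: [-0.4, 0.2, 11.8]
opening: 0.0256
finger_force: 62.9
```

Request:
jog_arm([
  [0,0,0,0.01,0,0,0],
  [0,0,0,0.02,0,0,0],
  [0,0,0,0.03,0,0,0],
  [0,0,0,0.03,0,0,0],
])

```text
t: 4.37
tool_pos: [0.4681, 0.0973, 0.0484]
tool_rot: [-0.269, 0.963, -0.0, 0.003]
contact_force: [0.5, 0.7, 10.8]
opening: 0.0258
finger_force: 62.8
```

Request:
jog_arm([
  [0,0,0,0.01,0,0,0],
  [0,0,0,0.02,0,0,0],
  [0,0,0,0.02,0,0,0],
])

```text
t: 4.62
tool_pos: [0.4682, 0.0972, 0.0485]
tool_rot: [-0.268, 0.963, 0.0, 0.006]
contact_force: [9.2, 15.0, -2.2]
opening: 0.0256
finger_force: 61.6
```

The force jumped to about 17 N with no further motion, so the drawer is at its stop. I'll release and rise.

Request:
jog_arm([
  [0,0,0,0,0,0,1],
  [0,0,0,0,0,0,1],
  [0,0,0,0,0,0,1],
  [0,0,0,0,0,0,1],
  [0,0,0,0,0,-0.15,1],
  [0,0,0,0,0,-0.3,1],
  [0,0,0,0,0,-0.5,1],
  [0,0,0,0,0,-0.5,1],
])

```text
t: 5.28
tool_pos: [0.466, 0.0952, 0.152]
tool_rot: [-0.269, 0.963, -0.0, 0.005]
contact_force: [1.4, -0.4, -0.2]
opening: 0.0854
finger_force: 0.0
```

```bash
python3 -c "
from h import *
s=manip.sense();print(s['t'],s['tool_pos'],s['q'],s['contact_force'])
cal=manip.get_calibration('wrist');im=manip.camera('wrist');cv2.imwrite('pics/w2.png',im);import pickle;pickle.dump(cal,open('w2.pkl','wb'))
go(.455,-.132,.14,90);go(.455,-.132,.14,121)"
```

```text
5.2833 [0.46595824 0.09522604 0.15204717] [ 1.76602805e-01  3.22858903e-01  2.01854344e+00 -8.19511077e-05
  7.90705671e-01 -1.93867973e+00] [ 1.43360825 -0.42137958 -0.24468657]
shift [ 0.631 -0.945  0.047] turn [-0.     0.005  0.347] [-6.000e-03 -1.000e-03 -1.653e+00] q6 -1.94
shift [ 0.631 -0.945  0.047] turn [-0.002  0.004  0.002] [-0.007 -0.003 -1.998] q6 -1.94
```

View pics/w2.png

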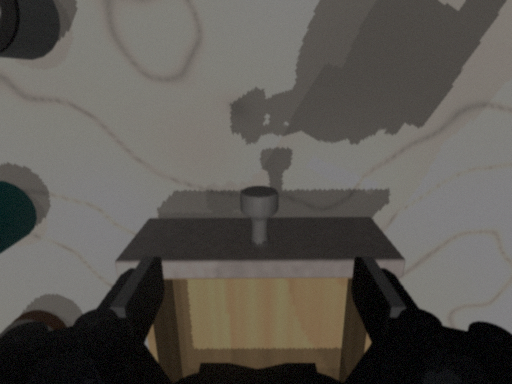

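The drawer is open, with the knob at (259,201) and the empty floor visible. Next I'll go to the nearest tin.

Request:
jog_arm([
  [0,0,0.347,0.63,-0.945,0,1],
  [0,0,0.347,0.63,-0.945,0,1],
  [0,0,0.347,0.63,-0.945,0,1],
  [0,0,0.347,0.63,-0.945,0,1],
  [0,0,0.347,0.63,-0.945,0,1],
  [0,0,0.347,0.63,-0.945,0,1],
  [0,0,0.347,0.63,-0.945,0,1],
  [0,0,0.347,0.63,-0.945,0,1],
])

```text
t: 6.0
tool_pos: [0.4516, -0.133, 0.1454]
tool_rot: [0.002, 1.0, 0.0, -0.001]
contact_force: [0.7, 0.3, -0.2]
opening: 0.0853
finger_force: 0.0
```

```bash
cat >> h.py <<'E'
def look(f):
    cal=manip.get_calibration('wrist');im=manip.camera('wrist');cv2.imwrite(f,im);return im,cal
E
python3 -c "
from h import *
import pickle
c2=pickle.load(open('w2.pkl','rb'));k=onz('wrist',259,201,.067,c2);print('knob',k)
print('inner face',onz('wrist',259,279,.094,c2))
s=manip.sense();print(s['t'],s['tool_pos'])
im,cal=look('pics/w3.png');pickle.dump(cal,open('w3.pkl','wb'))
go(.455,-.132,.01,90)"
```

```text
knob [0.46704828 0.09615215 0.067     ]
inner face [0.50846243 0.12132759 0.094     ]
6.0 [ 0.45163583 -0.13304055  0.14535494]
shift [-0.018  0.     0.677] turn [ 0.    -0.001 -0.001] [-2.000e-03 -1.000e-03  1.999e+00] q6 -1.88
```

View pics/w3.png

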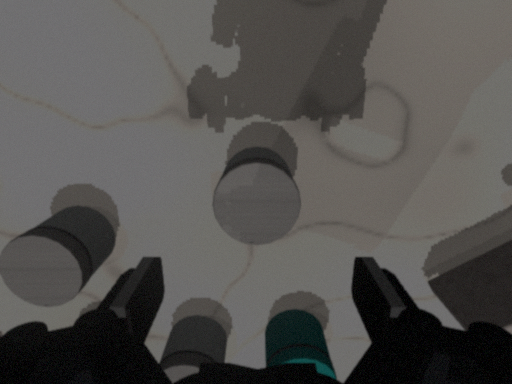

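Wrist view: the top of tin 2 is at (256.5,202), and the top of tin 1 is at about (41,269).

```bash
python3 -c "
from h import *
import pickle
c=pickle.load(open('w3.pkl','rb'));p=onz('wrist',256.5,202,.066,c);print(p,onz('wrist',41,269,.066,c))
go(p[0],p[1],.01,90)"
```

```text
[ 0.45119645 -0.13408885  0.066     ] [ 0.5053417  -0.29963779  0.066     ]
shift [ 0.001 -0.01   0.677] turn [ 0.    -0.001 -0.001] [-2.000e-03 -1.000e-03  1.999e+00] q6 -1.88
```

Request:
jog_arm([
  [0,0,0,0,-0.01,0.2,1],
  [0,0,0,0,-0.01,0.4,1],
  [0,0,0,0,-0.01,0.55,1],
  [0,0,0,0,-0.01,0.65,1],
  [0,0,0,0,-0.01,0.675,1],
  [0,0,0,0,-0.01,0.675,0],
  [0,0,0,0,-0.01,0.675,0],
  [0,0,0,0,-0.01,0.675,0],
  [0,0,0,0,-0.01,0.675,0],
  [0,0,0,0,-0.01,0.675,0],
])

```text
t: 6.88
tool_pos: [0.4533, -0.1342, 0.0123]
tool_rot: [0.0, 1.0, -0.0, 0.001]
contact_force: [1.1, 2.0, -1.2]
opening: 0.0618
finger_force: 66.4
```

Request:
jog_arm([
  [0,0,0,0,0,-0.03,0],
  [0,0,0,0,0,-0.07,0],
  [0,0,0,0,0,-0.1,0],
  [0,0,0,0,0,-0.1,0],
  [0,0,0,0,0,-0.1,0],
  [0,0,0,0,0,-0.1,0],
])

```text
t: 7.38
tool_pos: [0.4527, -0.1342, 0.0315]
tool_rot: [0.0, 1.0, -0.0, 0.0]
contact_force: [0.5, 0.2, -6.1]
opening: 0.0618
finger_force: 67.0
```

Request:
jog_arm([
  [0,0,0,0,0,0,0],
])

```text
t: 7.47
tool_pos: [0.4525, -0.1341, 0.0312]
tool_rot: [0.0, 1.0, 0.0, -0.0]
contact_force: [-0.9, 0.0, -5.1]
opening: 0.062
finger_force: 67.0
```

Request:
jog_arm([
  [0,0,0,0,0,0,0],
  [0,0,0,0,0,0,0],
])

```text
t: 7.63
tool_pos: [0.4524, -0.1341, 0.031]
tool_rot: [0.0, 1.0, 0.0, -0.0]
contact_force: [0.6, 0.3, -4.9]
opening: 0.0618
finger_force: 67.0
```

Request:
jog_arm([
  [0,0,0,0,0,-0.2,0],
  [0,0,0,0,0,-0.4,0],
  [0,0,0,0,0,-0.6,0],
  [0,0,0,0,0,-0.7,0],
  [0,0,0,0,0,-0.7,0],
  [0,0,0,0,0,-0.7,0],
])

```text
t: 8.13
tool_pos: [0.4529, -0.1343, 0.1718]
tool_rot: [0.0, 1.0, -0.0, 0.001]
contact_force: [-0.8, 0.2, -6.7]
opening: 0.0618
finger_force: 73.1
```

```bash
python3 -c "
from h import *
s=manip.sense();print(s['t'],s['tool_pos'],s['contact_force'])
k=np.array([.467,.0962]);e=np.array([np.cos(np.radians(31.1)),np.sin(np.radians(31.1))])
p=k+e*(.035+.014+.052);print(p);go(*p,.16,121.1)"
```

```text
8.1333 [ 0.45292875 -0.13425104  0.17175517] [-0.75561292  0.21357166 -6.72396214]
[0.55348298 0.14836987]
shift [-0.502  1.413  0.059] turn [-0.001  0.001 -0.346] [2.000e-03 1.000e-03 1.654e+00] q6 -1.88
```

Readings of -4.9 to -6.7 N mean this is the heavy tin. I'll carry it to the drawer.

Request:
jog_arm([
  [0,0,-0.07,-0.05,0.12,0,0],
  [0,0,-0.14,-0.1,0.28,0,0],
  [0,0,-0.21,-0.16,0.44,0,0],
  [0,0,-0.28,-0.21,0.58,0,0],
  [0,0,-0.346,-0.25,0.7,0,0],
  [0,0,-0.346,-0.25,0.7,0,0],
])

```text
t: 8.63
tool_pos: [0.5026, 0.0094, 0.1687]
tool_rot: [-0.272, 0.962, 0.001, -0.001]
contact_force: [0.5, 0.1, -5.0]
opening: 0.0619
finger_force: 73.1
```

```bash
python3 -c "
from h import *
s=manip.sense();print(s['t'],s['tool_pos'],s['contact_force'])
go(.5535,.1484,.16,121.1)"
```

```text
8.6333 [0.50258669 0.00942739 0.16871213] [ 0.49301499  0.14394935 -4.99295793]
shift [-0.581  0.458  0.044] turn [ 0.002 -0.001  0.006] [ 0.002  0.003 -1.994] q6 -2.13
```

Request:
jog_arm([
  [0,0,0,-0.1,0.08,0,0],
  [0,0,0,-0.23,0.18,0,0],
  [0,0,0,-0.36,0.28,0,0],
  [0,0,0,-0.48,0.38,0,0],
  [0,0,0,-0.55,0.43,0,0],
  [0,0,0,-0.58,0.458,0,0],
  [0,0,0,-0.58,0.458,0,0],
  [0,0,0,-0.58,0.458,0,0],
])

```text
t: 9.3
tool_pos: [0.5532, 0.1434, 0.1696]
tool_rot: [-0.269, 0.963, -0.0, -0.002]
contact_force: [-0.7, 0.1, -6.3]
opening: 0.0616
finger_force: 73.1
```

```bash
python3 -c "
from h import *
s=manip.sense();print(s['t'],s['tool_pos'],s['contact_force'])
im,cal=look('pics/w4.png');import pickle;pickle.dump(cal,open('w4.pkl','wb'))
go(.5535,.1484,.034,121.1)"
```

```text
9.3 [0.55321459 0.14341238 0.16961901] [-0.66909764  0.13901943 -6.28965862]
shift [-0.017  0.022  0.68 ] turn [ 0.    -0.002  0.   ] [ 3.e-03  1.e-03 -2.e+00] q6 -1.88
```

View pics/w4.png

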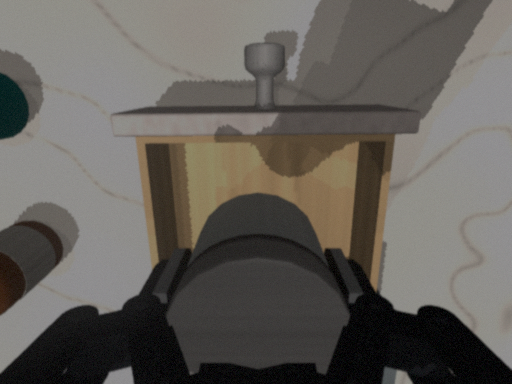

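The tin hangs centred over the drawer opening, with the walls at columns ~140 and ~390 and the front wall at row ~125. Lowering now.

Request:
jog_arm([
  [0,0,0,-0.017,0.022,0.1,0],
  [0,0,0,-0.017,0.022,0.22,0],
  [0,0,0,-0.017,0.022,0.34,0],
  [0,0,0,-0.017,0.022,0.46,0],
  [0,0,0,-0.017,0.022,0.55,0],
  [0,0,0,-0.017,0.022,0.61,0],
  [0,0,0,-0.017,0.022,0.64,0],
  [0,0,0,-0.017,0.022,0.655,0],
  [0,0,0,-0.017,0.022,0.655,0],
  [0,0,0,-0.017,0.022,0.655,0],
])

```text
t: 10.18
tool_pos: [0.556, 0.1497, 0.0412]
tool_rot: [-0.268, 0.963, -0.0, 0.001]
contact_force: [0.2, 0.3, -5.2]
opening: 0.0615
finger_force: 73.1
```

Request:
jog_arm([
  [0,0,0,0,0,0.005,0],
  [0,0,0,0,0,0.01,0],
  [0,0,0,0,0,0.015,0],
  [0,0,0,0,0,0.015,0],
])

```text
t: 10.52
tool_pos: [0.5553, 0.1498, 0.0376]
tool_rot: [-0.268, 0.963, -0.0, 0.0]
contact_force: [0.6, 0.0, -6.0]
opening: 0.0618
finger_force: 73.1
```

Request:
jog_arm([
  [0,0,0,0,0,0.004,0],
  [0,0,0,0,0,0.008,0],
  [0,0,0,0,0,0.012,0],
  [0,0,0,0,0,0.012,0],
  [0,0,0,0,0,0.012,0],
])

```text
t: 10.93
tool_pos: [0.5552, 0.1497, 0.0348]
tool_rot: [-0.268, 0.963, -0.0, -0.0]
contact_force: [-0.5, 0.5, -5.4]
opening: 0.0615
finger_force: 73.1
```

Request:
jog_arm([
  [0,0,0,0,0,0.003,0],
  [0,0,0,0,0,0.005,0],
  [0,0,0,0,0,0.005,0],
])

```text
t: 11.18
tool_pos: [0.5556, 0.1499, 0.0343]
tool_rot: [-0.268, 0.963, 0.0, 0.0]
contact_force: [-0.6, 0.9, 0.2]
opening: 0.0618
finger_force: 73.5
```

Contact: the floor now carries the load. I'll release and retreat straight up.

Request:
jog_arm([
  [0,0,0,0,0,0,1],
  [0,0,0,0,0,0,1],
  [0,0,0,0,0,0,1],
  [0,0,0,0,0,0,1],
  [0,0,0,0,0,0,1],
  [0,0,0,0,0,-0.1,1],
  [0,0,0,0,0,-0.3,1],
  [0,0,0,0,0,-0.5,1],
  [0,0,0,0,0,-0.7,1],
  [0,0,0,0,0,-0.9,1],
  [0,0,0,0,0,-0.9,1],
])

```text
t: 12.1
tool_pos: [0.5597, 0.1508, 0.2222]
tool_rot: [-0.268, 0.963, -0.0, 0.007]
contact_force: [2.2, 0.2, -0.2]
opening: 0.0858
finger_force: 0.0
```

```bash
python3 -c "
from h import *
a,_=look('pics/w5.png');b=manip.camera('side');s=manip.sense();print(s['t'],s['tool_pos'],s['contact_force'])
cv2.imwrite('pics/z2.png',cv2.convertScaleAbs(np.hstack([cv2.resize(a,(400,300)),cv2.resize(b,(400,300))]),alpha=1.5))"
```

```text
12.2 [0.55636789 0.14997085 0.21603571] [ 0.29598742  0.18374368 -0.0941269 ]
```

View pics/z2.png

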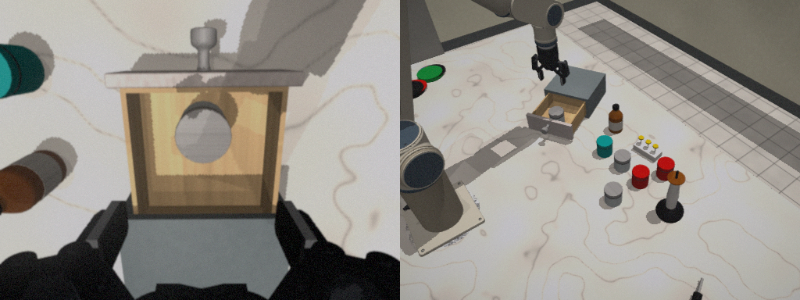

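The tin stands upright in the open drawer, and the other two grey tins are on the bench. Now I'll verify the drawer extension from the knob at about (260,46).

```bash
python3 -c "
from h import *
import pickle
a=cv2.imread('pics/w5.png');c5=manip.get_calibration('wrist');c2=pickle.load(open('w2.pkl','rb'));b=cv2.imread('pics/w2.png')
e=np.array([np.cos(np.radians(31.1)),np.sin(np.radians(31.1))])
# inner-face/front-top edges: column intensity profile beside the knob
for im,c,u,v0,v1 in((b,c2,320,240,300),(a,c5,320,70,130)):
    g=im[v0:v1,u-15:u+15].mean(1);s=g[:,2]-g[:,0];v=v0+np.argmax(np.diff(cv2.GaussianBlur(s.reshape(-1,1),(1,5),0).ravel()))+.5
    p=onz('wrist',u,v,.094,c)[:2];print(v,p,'along axis',p@e)
"
```

```text
277.5 [0.48514177 0.15722057] along axis 0.496620597659078
110.5 [0.47984128 0.15970301] along axis 0.4933642244886512
```

```bash
python3 -c "
from h import *
print(manip.hand_in())"
```

```text
the job is handed in; nothing more can be done
None
```

I pulled the drawer to its stop, set the heavy tin (about 5–6.7 N when lifted) upright on the drawer floor and handed the job in at about 12 s; the two light tins and the bystanders were not touched.

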